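Mount the sample stage on its column stand and lock it with the retaining pin

ROBOT

A 6-joint arm with a two-finger parallel gripper is mounted at the origin on the work surface. World frame = base frame: x ahead of the robot, y to its left, z up, the work surface at z = 0. Lengths are in m, angles in degrees, forces in N, time in s.
With the tool pointing down it reaches from about 0.25 to 0.85 m from the base axis. Payload 12.5 kg.
Tool frame: the origin (TCP) lies midway between the tips of the shut fingers; the grasp point (between the pads) lies 19 mm behind it; x points along the fingers, y is the direction in which the jaws open and shut, and the axes are right-handed (so a half turn about x gives the same grasp; the last joint's range is limited). The gripper opens to 93 mm and grips with 3 to 60 N. Pads are 15 mm wide; open, the fingers measure 128 mm over their backs; the gripper's body (75 mm by 188 mm) begins 65 mm behind the grasp point.
Start: joints at [-81.967, 20.094, 94.641, -0, 65.266, -4.847], TCP at [0.123, -0.536, 0.219] pointing down, gripper open.
Joint ranges: [-157.81, 157.81], [-45, 120.19], [0.68, 151.7], [-89.99, 269.99], [4.06, 180], [-164.3, 164.3]. Speed limits (degrees/s): [127.2, 127.2, 159.86, 180, 180, 180].

INTERFACE

Orientations are given as a 3x3 rotation matrix whose columns are the frame's x, y, z axes.
In Python, from rig import get_obs, imaging, order gives the robot as it stands. The module is installed in compiled form; this text tells all that it offers.
- The arm moves only by the tool arm_command, never from a script. Its argument "deltas" is a list of rows, each an object with "travel": the shift along the tool's x, y, z in m, a list of three; "twist": the turn about the tool's x in rad; "claw": the opening in per cent of the stroke, from 0 (shut) to 100 (fully open). A call has 1 to 10 rows; each row is the pose to reach, as a shift and turn from the pose measured when the call began, along the tool's axes at that moment; what a row does not reach only later rows make up. A row lasts 1/8 s, in which the tool goes at most 62.5 mm and 10.7 degrees, less where a joint would pass 70% of its speed; a pose out of reach is approached as far as the arm can. A call with a gripper value outside its range is refused whole. The fingers move at their own pace and stop on an object; the grip force is fixed at half the most. Time passes only in rows, so rows that repeat a pose let the fingers close. It gives the time, the measured TCP pose, the force and the opening at its end, in the units of the state.
- get_obs(): the state, without advancing time (a new reading comes with each control period).
- imaging.read_camera(name): name is "side" or "top"; returns a dict with "img" (480x640x3 uint8, blue, green, red), "fx", "fy", "cx", "cy" (pixels), "xyz" and "rotation" of the camera in the world. Camera axes: x right, y down, z forward; pixel columns grow to the right and rows downward; lengths in m; the calibration is good to about 2 mm. A picture is of the moment at which its call begins. There is no depth.
- order.finish_job(): hands the job in, once; it reports no verdict.
The state is a dict: "clock": time; "q": joint angles; "joint_velocities": joint speeds; "joint_torque": joint torques, N m; "eef_pos": TCP position; "ee_rot": TCP orientation; "wrist_force": force on the tool from outside, world axes, zero at the start; "moment": the same for the moment, N m; "width": finger opening in m.
Only numpy, scipy, OpenCV 4.12 (cv2) and the standard library are available. Lean on these libraries where they do the work, as an engineer would, in place of code of your own. Each camera call takes 0.05 s, during which the arm holds its last target. There are 200 camera calls.

TASK

Lift the aluminium sample stage off its wooden block, lower it square over the column of the stand, without letting it drop, until it sits fully down between the cheeks with its slanted tab over the stand's slanted lug. Then take the retaining pin (long round head above a collar) from the rack and push it through the tab and the lug until its collar is flush on the tab; let go of both. Leave the other two tools in the rack, the glassware, the bottle and the rubber bulb where they stand.

Things in the scene. Friction and masses are not known exactly. Their poses are not given: they have to be found in the camera images.
- stand: Fixed stand. Origin on the bench under its seat; z up, x towards its column. Base 250x100x12 mm, x -120 to +130. Seat block x -50 to +30, 50 wide, top z 65, between two cheeks (x +-30, 53 mm apart, flared lips to z 81). At the -x end (robot side) a slanted lug 50x50x12 mm, sloping down to -x at 35 degrees, with a 16 mm hole square through it, open below (see stand_hole).
- stand_column (a point): Tip of the stand's upright steel column, 16 mm thick, last 12 mm tapered to 6 mm: stand frame (90, 0, 155) mm. It rises from a 34 mm thick shoulder whose top is level with the seat (z 65).
- stand_seat (a point): Where the stage's origin lies when the stage is fully down: stand frame (0, 0, 65) mm; its orientation is the stand's.
- stand_hole (a point): Centre of the upper mouth of the lug's hole: stand frame (-71.5, 0, 53) mm. The hole's axis lies in the stand's xz plane and leans 35 degrees from vertical, outward and up along (-0.574, 0, 0.819) in the stand's frame; the pin goes in from that side.
- stand_exit (a point): Point on the lug hole's axis where the pin's tip lies when the pin is home: stand frame (-48.5, 0, 20.2) mm.
- stage: Loose aluminium sample stage, 0.4 to 0.65 kg, balanced near its grip bar. Origin on its plate's underside, under the bar's middle; z up, x towards its rod hole. Plate x -55 to +115, 50 wide, 16 thick. Grip bar 70 (x) x 20 (y) mm, z 16 to 62. At the -x end a tab 50x50x10 mm slopes down and out at 35 degrees, lowest z -25. Starts level on the wooden block, origin 45 mm above the bench.
- stage_hole (a point): Centre of the upper mouth of the 16 mm hole square through the stage's tab: stage frame (-78.4, 0, -2.2) mm; axis along (-0.574, 0, 0.819) in that frame. With the stage home the tab lies 2 mm above the lug and the holes line up: this point is then 12 mm above stand_hole along the axis.
- stage_rod_hole (a point): Centre of the lower mouth of the stage's vertical 20 mm hole for the column: stage frame (90, 0, 0) mm.
- cradle: Fixed wooden block, 130 x 42 x 45 mm high, that carries the stage at the start; its origin is on the bench under the stage's origin, block from x -35 to +95 mm, y +-21.
- pin: Loose steel retaining pin, 102 mm long, about 0.15 kg, round about its z axis. Origin: centre of the underside of its collar; z towards the head. Collar 28 mm across, z 0 to 6 mm; plain round head 22 mm across from z 6 to 50; shaft 12 mm thick down to z = -52, the last 10 mm tapered to 5 mm. It starts upright in one of the three holes of the rack, collar on the rack's top.
- pin_tip (a point): Tip of the pin's shaft, 52 mm below the collar's underside.
- rack: Fixed white plastic rack, 200 (x) x 70 (y) x 75 mm high, origin on the bench under its centre; three 18 mm holes at x = -65, 0 and +65 mm along its length hold the pin and the two other tools, in any order.
- ball_tamper: Loose steel tool in the rack with a 28 mm collar and a 28 mm ball head on a thin neck, top 52 mm above the rack. Not to be moved. Origin: underside of its collar.
- plug_gauge: Loose steel tool in the rack with a 28 mm collar and a square 24 x 24 mm head, top 32 mm above the rack. Not to be moved. Origin: underside of its collar.
- beaker: Loose glass beaker, 64 mm across, 85 mm high, standing beside the stand. Origin: centre of its underside.
- flask: Loose conical glass flask, 68 mm across at the foot, 110 mm high, on the other side of the stand. Origin: centre of its underside.
- stoppered_flask: Loose long-necked glass flask with a black stopper, 64 mm across, 143 mm high. Origin: centre of its underside.
- bottle: Loose white plastic bottle, 60 mm across, 130 mm high. Origin: centre of its underside.
- bulb: Loose green rubber bulb lying on the bench, 85 mm long, 44 mm thick. Origin: on the bench, under its thick end.
Not all that is in view belongs to the job. Leave any yellow look-alike of the pin alone.

How it is judged:
By the outcome, as a careful person would: the job done as asked, in the order asked, and still so for the second after the job is handed in, with the robot touching nothing.
It also fails if it takes over 61 s, if anything falls off the work surface, if the arm or the gripper's body presses on something with over 40 N, if the wrist force passes 120 N, or if a joint passes its speed limit or range.

## Working session

There is one attempt and no reset: what is moved stays moved. The work goes in short steps, Python scripts to look and compute and a tool call to move; the robot and the scene stay as the last step left them, time stands still between calls to the robot, and variables do not carry over. Pictures are saved under pics/ and viewed, about 8 in all and at most 12, crops included, and the job is handed in when it is done.

Besides the shell and the picture viewer there is one more tool, called after "Call:" by a JSON object that holds its "api" and its "payload", one argument or row to a line. arm_command: Moves the arm, as the interface text tells. Its arguments: {"type":"object","properties":{"deltas":{"type":"array"}},"required":["deltas"]}

```bash
mkdir -p pics; cat > h.py <<'E'
import numpy as np, cv2
from rig import get_obs, imaging, order
def snap(name,fn=None):
    c=imaging.read_camera(name)
    if fn: cv2.imwrite('pics/'+fn,c['img'])
    return c
def proj(c,p):
    q=np.array(c['rotation']).T@(np.array(p,float)-np.array(c['xyz']))
    return np.array([c['fx']*q[0]/q[2]+c['cx'],c['fy']*q[1]/q[2]+c['cy']])
def ray(c,uv):
    d=np.array([(uv[0]-c['cx'])/c['fx'],(uv[1]-c['cy'])/c['fy'],1.])
    return np.array(c['xyz']),np.array(c['rotation'])@d
def onz(c,uv,z):
    o,d=ray(c,uv); return o+d*(z-o[2])/d[2]
E
python3 - <<'E'
from h import *
o=get_obs()
for k,v in o.items(): print(k,np.round(v,4).tolist())
for n in('top','side'):
    c=snap(n,n+'0.png'); print(n,c['fx'],c['fy'],c['cx'],c['cy'],np.round(c['xyz'],4),np.round(c['rotation'],4).tolist())
E
```

```text
clock 0.0
q [-81.9655, 20.1261, 94.678, 0.0011, 65.2655, -4.8487]
joint_velocities [0.0502, -0.0233, -0.0932, -0.0475, -0.0087, 0.0826]
joint_torque [-0.0002, -49.7328, -28.5258, 0.0698, 0.0257, -0.0001]
eef_pos [0.1226, -0.5358, 0.2181]
ee_rot [[-0.0002, 0.223, -0.9748], [0.0012, -0.9748, -0.223], [-1.0, -0.0012, -0.0001]]
wrist_force [0.4674, 0.246, 0.3504]
moment [-0.0611, -0.0494, -0.0167]
width 0.0932
top 582.883739504606 582.883739504606 319.95124037335273 239.34385340986123 [0.4479 0.0296 1.3841] [[-0.0269, -0.9977, 0.0627], [-0.9994, 0.0254, -0.025], [0.0233, -0.0633, -0.9977]]
side 616.7659410353373 616.7659410353373 319.32937134936986 242.38834585163352 [ 0.2715 -1.0295  0.7515] [[0.9649, -0.1544, 0.2124], [-0.2616, -0.494, 0.8292], [-0.0231, -0.8556, -0.5171]]
```

View pics/top0.png

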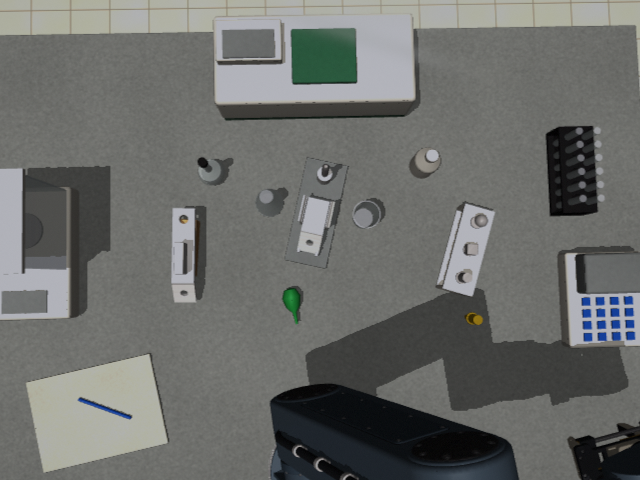

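View pics/side0.png

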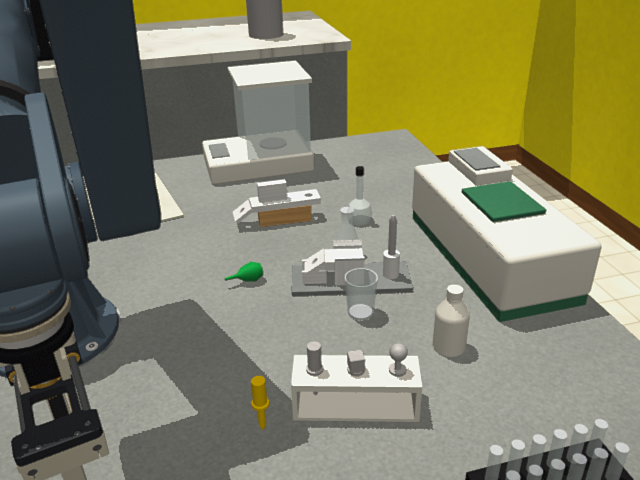

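Top view: the stage is at (184,255), the stand at (318,213) with its column near (325,172), and the rack at (466,249). Candidates for the pin:
- Round head: top (465,276), side (314,358).
- Square gauge: top (471,248), side (356,362).
- Ball tamper: top (480,220), side (398,355).
- Yellow look-alike: top (474,319), side (259,393).

By the description, the pin is the grey round head. I'll check that in a close crop.

```bash
python3 - <<'E'
from h import *
t=cv2.imread('pics/top0.png'); s=cv2.imread('pics/side0.png')
def cr(im,x,y,w,h,f): return cv2.resize(im[y:y+h,x:x+w],None,fx=f,fy=f,interpolation=cv2.INTER_CUBIC)
M=np.zeros((600,800,3),np.uint8)
def put(c,x,y): M[y:y+c.shape[0],x:x+c.shape[1]]=c
put(cr(t,162,200,50,110,3),0,0); put(cr(t,280,150,74,124,3),155,0); put(cr(t,430,195,70,105,3),382,0)
put(cr(s,225,170,105,65,2.5),0,380); put(cr(s,285,210,135,85,2.5),265,375); put(cr(s,285,335,145,90,1.3),605,0)
put(cr(s,240,335,100,100,1.8),610,200)
cv2.imwrite('pics/m1.png',M)
E
```

```text
(no output)
```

View pics/m1.png

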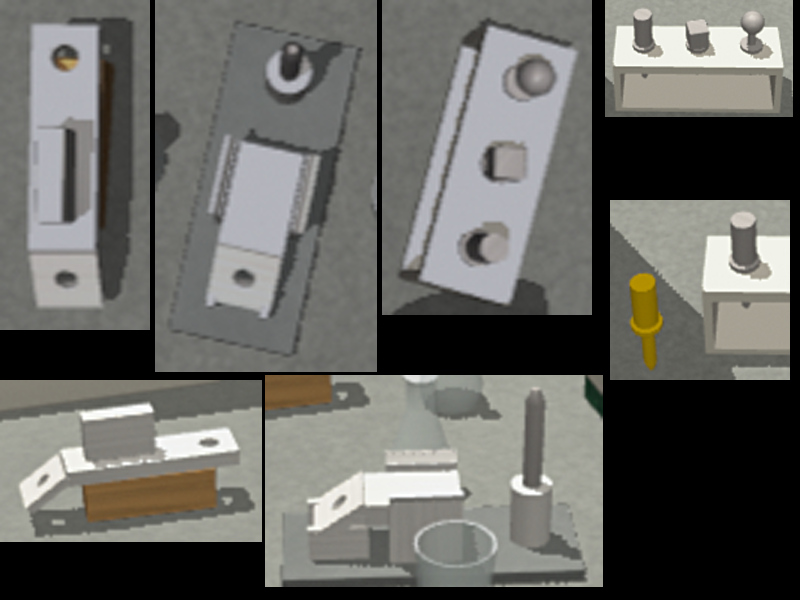

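```bash
cat >> h.py <<'E'
def tri(ct,a,cs,b):
    (o1,d1),(o2,d2)=ray(ct,a),ray(cs,b)
    s=np.linalg.lstsq(np.c_[d1,-d2],o2-o1,rcond=None)[0]
    p,q=o1+s[0]*d1,o2+s[1]*d2
    return (p+q)/2,np.linalg.norm(p-q)
E
python3 - <<'E'
from h import *
t=snap('top');s=snap('side')
f=lambda p:np.round(np.array(p)*1000,1)
P=dict(stage_rod=((183.7,219),(308.6,194.8),.061),stage_tab=((184,293),(242.2,210.8),.0428),
 col_tip=((325.7,165.7),(393,216.8),.155),stand_hole=((309.3,242.7),(315,260),.053),pin_top=((467.3,277.3),(313.3,346.7),.125))
for k,(a,b,z) in P.items():
    p,e=tri(t,a,s,b); print(k,'tri',f(p),'gap',f(e),'top',f(onz(t,a,z)),'side',f(onz(s,b,z)))
print('bar',[f(onz(t,a,.107)) for a in ((174.7,242.3),(183.7,242.3),(183.7,274),(174.7,274))])
b=[onz(t,a,.012) for a in ((306,157.3),(348.7,166),(326,268.3),(285,260))]
print('base',[f(x) for x in b], [f(np.linalg.norm(b[i]-b[i-1])) for i in range(4)])
x=(b[0]+b[1]-b[2]-b[3])/2; x/=np.linalg.norm(x); print('stand yaw',np.degrees(np.arctan2(x[1],x[0])),'origin',f(np.mean(b,0)-.005*x))
# contours of stage top & rack top
im=cv2.cvtColor(t['img'],cv2.COLOR_BGR2GRAY)
E
```

```text
stage_rod tri [586.8 303.5  62.5] gap 3.7 top [585.1 304.2  61. ] side [589.4 306.3  61. ]
stage_tab tri [419.6 309.2  42. ] gap 4.3 top [417.5 309.3  42.8] side [421.6 307.1  42.8]
col_tip tri [683.4 -18.  152.8] gap 1.8 top [682.  -17.7 155. ] side [682.9 -21.6 155. ]
stand_hole tri [527.1  20.3  56. ] gap 5.7 top [524.5  20.8  53. ] side [531.1  24.5  53. ]
pin_top tri [ 437.8 -319.8  124.1] gap 2.8 top [ 436.5 -319.3  125. ] side [ 438.9 -321.   125. ]
bar [array([529.8, 314.8, 107. ]), array([529.3, 295.3, 107. ]), array([460.2, 296.1, 107. ]), array([460.7, 315.6, 107. ])]
base [array([730.5,  23.2,  12. ]), array([707.3, -77.9,  12. ]), array([465.6, -17.1,  12. ]), array([487.6,  78.7,  12. ])] [np.float64(249.2), np.float64(103.7), np.float64(249.3), np.float64(98.4)]
stand yaw -13.49378202341105 origin [592.9   2.9  12. ]
```

```bash
cat >> h.py <<'E'
def go(targets):
    "targets: (x,y,z[mm] TCP, jaw-yaw deg)"
    o=get_obs();R=np.array(o['ee_rot']);p=np.array(o['eef_pos'])
    yaw=np.degrees(np.arctan2(R[1,1],R[0,1]))
    print('t',round(o['clock'],2),'pos',np.round(p*1000,1),'jawyaw',round(yaw,2),'tilt',np.round(R[:2,0],4),'w',round(o['width']*1000,1),'F',np.round(o['wrist_force'],1),'q',np.round(o['q'],0))
    for t in targets:
        d=R.T@(np.array(t[:3])/1000-p); tw=-((t[3]-yaw+180)%360-180)
        print(t,'travel',np.round(d,4).tolist(),'twist',round(float(np.radians(tw)),4))
E
python3 -c "
from h import *
go([(400,-100,215,-84),(495,305,180,-91)])"
```

```text
t 0.2 pos [ 122.6 -536.   218.3] jawyaw -77.12 tilt [-0.0001  0.0007] w 92.8 F [-0.3  0.9  0.7] q [-82.  20.  95.  -0.  65.  -5.]
(400, -100, 215, -84) travel [0.0036, -0.3632, -0.3676] twist 0.1201
(495, 305, 180, -91) travel [0.0388, -0.7368, -0.5505] twist 0.2423
```

Call:
{"api": "arm_command", "payload": {
  "deltas": [
    {"travel":[0,-0.045,-0.045],"twist":0.02,"claw":100},
    {"travel":[0,-0.09,-0.09],"twist":0.04,"claw":100},
    {"travel":[0,-0.135,-0.135],"twist":0.06,"claw":100},
    {"travel":[0,-0.18,-0.18],"twist":0.08,"claw":100},
    {"travel":[0,-0.225,-0.225],"twist":0.1,"claw":100},
    {"travel":[0,-0.27,-0.27],"twist":0.12,"claw":100},
    {"travel":[0,-0.315,-0.315],"twist":0.12,"claw":100},
    {"travel":[0.004,-0.363,-0.368],"twist":0.12,"claw":100},
    {"travel":[0.004,-0.363,-0.368],"twist":0.12,"claw":100}
  ]
}}

```text
clock: 1.32
eef_pos: [0.4015, -0.0974, 0.2144]
ee_rot: [[-0.0, 0.108, -0.994], [0.001, -0.994, -0.108], [-1.0, -0.001, 0.0]]
wrist_force: [-0.1, -0.2, 0.4]
width: 0.0932
```

```bash
python3 -c "
from h import *
go([(495,305,170,-91)])"
```

```text
t 1.32 pos [401.5 -97.4 214.4] jawyaw -83.78 tilt [-0.0001  0.001 ] w 93.2 F [-0.1 -0.2  0.4] q [-20.   6. 114.   0.  60.  64.]
(495, 305, 170, -91) travel [0.0448, -0.3898, -0.1365] twist 0.1259
```

Call:
{"api": "arm_command", "payload": {
  "deltas": [
    {"travel":[0,-0.06,-0.02],"twist":0.03,"claw":100},
    {"travel":[0,-0.12,-0.04],"twist":0.06,"claw":100},
    {"travel":[0,-0.18,-0.06],"twist":0.09,"claw":100},
    {"travel":[0,-0.24,-0.085],"twist":0.126,"claw":100},
    {"travel":[0,-0.3,-0.105],"twist":0.126,"claw":100},
    {"travel":[0.02,-0.35,-0.125],"twist":0.126,"claw":100},
    {"travel":[0.045,-0.39,-0.1365],"twist":0.126,"claw":100},
    {"travel":[0.045,-0.39,-0.1365],"twist":0.126,"claw":100}
  ]
}}

```text
clock: 2.33
eef_pos: [0.4939, 0.3069, 0.1674]
ee_rot: [[-0.003, -0.015, -1.0], [-0.001, -1.0, 0.015], [-1.0, 0.001, 0.003]]
wrist_force: [-0.3, -0.3, -0.0]
width: 0.0928
```

```bash
python3 - <<'E'
from h import *
go([(495,305,68,-91)])
t=snap('top');s=snap('side')
cv2.imwrite('pics/m2.png',np.hstack([cv2.resize(t['img'][150:310,100:300],None,fx=2,fy=2),cv2.resize(s['img'][90:250,190:390],None,fx=2,fy=2)]))
# rack/pin unobstructed now
cv2.imwrite('pics/top1.png',t['img']);cv2.imwrite('pics/side1.png',s['img'])
E
```

```text
t 2.33 pos [493.9 306.9 167.4] jawyaw -90.84 tilt [-0.0034 -0.0006] w 92.8 F [-0.3 -0.3 -0. ] q [ 27.  27.  93.   0.  61. 118.]
(495, 305, 68, -91) travel [0.0994, 0.0018, -0.0015] twist 0.0029
```

View pics/m2.png

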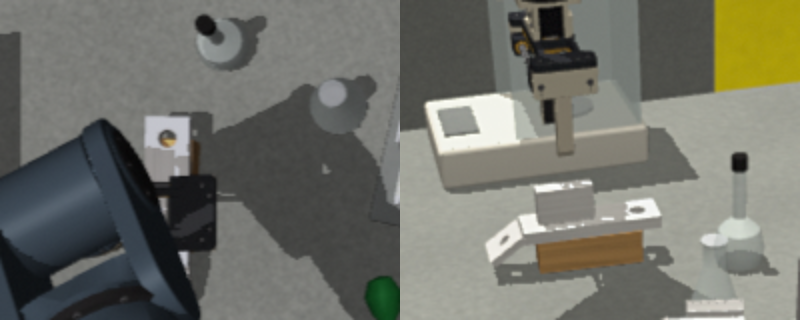

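The gripper sits centred over the bar: the finger is at side (272,165) and the bar at side (272,190). I'll go down and close.

Call:
{"api": "arm_command", "payload": {
  "deltas": [
    {"travel":[0.05,0.002,-0.001],"twist":0,"claw":100},
    {"travel":[0.08,0.002,-0.0015],"twist":0,"claw":100},
    {"travel":[0.099,0.002,-0.0015],"twist":0,"claw":100},
    {"travel":[0.099,0.002,-0.0015],"twist":0,"claw":100},
    {"travel":[0.099,0.002,-0.0015],"twist":0,"claw":50},
    {"travel":[0.099,0.002,-0.0015],"twist":0,"claw":5},
    {"travel":[0.099,0.002,-0.0015],"twist":0,"claw":5},
    {"travel":[0.099,0.002,-0.0015],"twist":0,"claw":5},
    {"travel":[0.099,0.002,-0.0015],"twist":0,"claw":5},
    {"travel":[0.099,0.002,-0.0015],"twist":0,"claw":5}
  ]
}}

```text
clock: 3.68
eef_pos: [0.4961, 0.3029, 0.0707]
ee_rot: [[-0.001, -0.017, -1.0], [0.0, -1.0, 0.017], [-1.0, -0.0, 0.001]]
wrist_force: [-0.1, 0.3, -0.4]
width: 0.0375
```

```bash
python3 -c "
from h import *
go([(495,305,88,-91),(495,305,198,-91)])"
```

```text
t 3.67 pos [496.1 302.9  70.7] jawyaw -90.96 tilt [-0.0008  0.0004] w 37.5 F [-0.1  0.3 -0.4] q [ 27.  34.  96.   0.  50. 118.]
(495, 305, 88, -91) travel [-0.0173, -0.0021, 0.0011] twist 0.0007
(495, 305, 198, -91) travel [-0.1273, -0.0021, 0.0012] twist 0.0007
```

Call:
{"api": "arm_command", "payload": {
  "deltas": [
    {"travel":[0,0,0],"twist":0,"claw":5},
    {"travel":[0,0,0],"twist":0,"claw":5},
    {"travel":[0,0,0],"twist":0,"claw":5},
    {"travel":[0,0,0],"twist":0,"claw":5},
    {"travel":[0,0,0],"twist":0,"claw":5},
    {"travel":[-0.01,0,0],"twist":0,"claw":5},
    {"travel":[-0.02,0,0],"twist":0,"claw":5},
    {"travel":[-0.02,0,0],"twist":0,"claw":5}
  ]
}}

```text
clock: 4.68
eef_pos: [0.4965, 0.3029, 0.0916]
ee_rot: [[0.001, -0.017, -1.0], [0.001, -1.0, 0.017], [-1.0, -0.001, -0.001]]
wrist_force: [0.1, -0.7, -4.9]
width: 0.0199
```

```bash
python3 -c "
from h import *
go([(495,303,200,-91)])"
```

```text
t 4.67 pos [496.5 302.9  91.6] jawyaw -90.97 tilt [0.0005 0.0008] w 19.9 F [ 0.1 -0.7 -4.9] q [ 27.  32.  96.   0.  52. 118.]
(495, 303, 200, -91) travel [-0.1084, -0.0001, 0.0015] twist 0.0006
```

Call:
{"api": "arm_command", "payload": {
  "deltas": [
    {"travel":[-0.03,0,0],"twist":0,"claw":5},
    {"travel":[-0.065,0,0],"twist":0,"claw":5},
    {"travel":[-0.1,0,0],"twist":0,"claw":5},
    {"travel":[-0.12,0,0],"twist":0,"claw":5},
    {"travel":[-0.12,0,0],"twist":0,"claw":5}
  ]
}}

```text
clock: 5.3
eef_pos: [0.4969, 0.303, 0.2126]
ee_rot: [[0.003, -0.017, -1.0], [0.002, -1.0, 0.017], [-1.0, -0.002, -0.003]]
wrist_force: [-0.0, -0.0, -4.5]
width: 0.0196
```

```bash
python3 - <<'E'
from h import *
go([(594.5,100,212,-99),(594.5,3,212,-103.7)])
s=snap('side');t=snap('top')
cv2.imwrite('pics/side2.png',s['img']);cv2.imwrite('pics/top2.png',t['img'])
E
```

```text
t 5.3 pos [496.9 303.  212.6] jawyaw -90.97 tilt [0.0026 0.0018] w 19.6 F [-0.  -0.  -4.5] q [ 27.  24.  90.   0.  66. 118.]
(594.5, 100, 212, -99) travel [0.0005, 0.2013, -0.101] twist 0.1402
(594.5, 3, 212, -103.7) travel [0.0003, 0.2983, -0.1026] twist 0.2222
```

Call:
{"api": "arm_command", "payload": {
  "deltas": [
    {"travel":[0,0.02,-0.01],"twist":0.02,"claw":5},
    {"travel":[0,0.06,-0.03],"twist":0.05,"claw":5},
    {"travel":[0,0.1,-0.05],"twist":0.08,"claw":5},
    {"travel":[0,0.14,-0.07],"twist":0.11,"claw":5},
    {"travel":[0,0.18,-0.09],"twist":0.14,"claw":5},
    {"travel":[0,0.22,-0.101],"twist":0.17,"claw":5},
    {"travel":[0,0.26,-0.102],"twist":0.2,"claw":5},
    {"travel":[0,0.285,-0.1026],"twist":0.222,"claw":5},
    {"travel":[0,0.298,-0.1026],"twist":0.222,"claw":5},
    {"travel":[0,0.298,-0.1026],"twist":0.222,"claw":5}
  ]
}}

```text
clock: 6.65
eef_pos: [0.5933, 0.0027, 0.2096]
ee_rot: [[-0.002, -0.237, -0.972], [0.0, -0.972, 0.237], [-1.0, 0.0, 0.002]]
wrist_force: [-0.2, 0.4, -4.2]
width: 0.0198
```

```bash
python3 - <<'E'
from h import *
go([(594.5,3,212,-103.7)])
s=snap('side','side3.png');t=snap('top','top3.png')
a=cv2.resize(s['img'][150:300,270:430],None,fx=2.5,fy=2.5,interpolation=cv2.INTER_CUBIC)
b=cv2.resize(t['img'][140:290,260:400],None,fx=2.5,fy=2.5,interpolation=cv2.INTER_CUBIC)
cv2.imwrite('pics/m3.png',np.hstack([a,b]))
E
```

```text
t 6.65 pos [593.3   2.7 209.6] jawyaw -103.71 tilt [-0.002   0.0003] w 19.8 F [-0.2  0.4 -4.2] q [-4. 25. 88.  0. 67. 99.]
(594.5, 3, 212, -103.7) travel [-0.0024, -0.0006, -0.0011] twist -0.0002
```

View pics/m3.png

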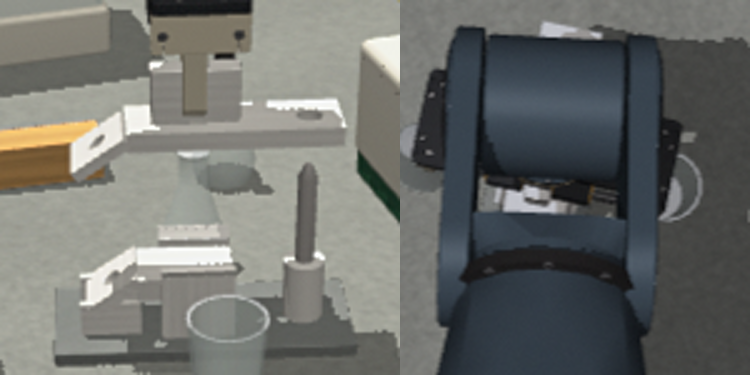

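```bash
python3 - <<'E'
from h import *
s=snap('side');g=cv2.cvtColor(s['img'],cv2.COLOR_BGR2GRAY)
f=lambda p:np.round(np.array(p)*1000,1)
zo=get_obs()['eef_pos'][2]-.0257
def cen(x0,y0,x1,y1,k):
    r=255-g[y0:y1,x0:x1].astype(float); 
    m=(r>k).astype(np.uint8); n,l,st,c=cv2.connectedComponentsWithStats(m)
    print([(np.round(c[i]+[x0,y0],1),st[i,4],st[i,:2]+[x0,y0],st[i,2:4]) for i in range(1,n)])
np.set_printoptions(linewidth=250)
print(g[188:203,384:404]); print(g[198:216,300:318]); print(g[212:222,384:402]); print(g[[230,240,248,252],384:402])
np.save('sg3.npy',g)
for n,uv,z in(('rod',(394,195.6),zo+.016),('tab',(309.2,206.8),zo-.0022),('tip',(393.2,216),.155),('sh',(391.2,253.2),.065)): print(n,f(onz(s,uv,z)))
E
```

```text
[[153 152 155 156 159 158 157 156 157 164 164 165 167 167 167 165 167 173 174 172]
 [177 178 184 200 201 200 199 200 204 222 222 222 222 223 223 223 227 237 238 236]
 [249 250 249 248 249 248 248 248 248 248 247 247 247 246 247 246 246 246 246 248]
 [248 248 248 247 247 247 247 247 247 246 246 246 246 246 246 245 244 243 244 245]
 [245 245 245 245 245 246 247 246 245 244 243 247 247 246 244 244 246 241 246 246]
 [168 168 169 168 169 168 165 155 162 176 154 157 161 163 168 194 235 199 241 244]
 [160 162 161 160 151 131 120 119 121 123 118 117 113 118 144 162 169 161 169 194]
 [166 165 166 163 141 117 120 125 127 127 125 119 110 102 117 157 163 161 158 161]
 [165 166 165 163 151 133 127 128 129 126 125 123 117 111 130 164 165 164 161 160]
 [165 165 165 165 164 163 154 143 142 142 140 140 142 145 163 166 166 164 164 163]
 [166 165 165 165 165 166 167 166 166 166 166 168 166 167 167 165 164 165 164 163]
 [164 163 164 164 164 164 164 164 165 165 166 164 165 164 164 163 164 164 164 163]
 [161 161 161 160 161 160 159 159 160 160 160 160 159 159 158 157 159 160 159 157]
 [141 142 143 142 143
[... 1943 characters left out ...]
65]
 [164 164 164 163 163 154 112  89 104 114 108 105 135 167 166 163 166 165]
 [169 168 168 165 160 125  81  91 105 111 109 105 128 163 166 165 164 162]
 [168 169 168 167 156  91  77  92 104 107 105 100 104 146 164 162 162 163]
 [167 167 165 167 158  91  81  93 102 103 103  99 102 149 172 170 167 167]]
[[166 169 170 171 160  80  84  95  97 100  97  96 121 162 163 166 168 167]
 [162 163 165 156 110  79  89  95  97  99  95 100 145 167 165 162 161 160]
 [163 164 167 156  93  82  91  96  98  97  89 108 168 167 163 165 167 168]
 [188 188 212 249 100  78  92  96  96  92  99 168 255 250 244 220 165 160]]
rod [684.4 -18.3 200.5]
tab [521.7  20.4 182.3]
tip [684.4 -18.6 155. ]
sh [685.  -15.4  65. ]
```

```bash
python3 - <<'E'
from h import *
np.set_printoptions(linewidth=250)
g=cv2.cvtColor(cv2.imread('pics/side0.png'),cv2.COLOR_BGR2GRAY); print(g[250:270,305:326])
g=cv2.cvtColor(cv2.imread('pics/top0.png'),cv2.COLOR_BGR2GRAY); print(g[236:250,302:317])
go([(594.8,3.2,185,-103.7),(594.8,3.2,160,-103.7)])
E
```

```text
[[160 158 157 157 157 157 158 157 158 159 159 159 159 162 178 221 239 236 225 224 245]
 [157 156 155 159 160 162 161 158 159 157 159 159 167 184 216 237 239 234 224 223 244]
 [156 158 158 159 161 164 163 162 158 154 159 177 220 239 235 236 237 234 230 221 242]
 [155 159 160 160 158 157 158 158 158 170 199 227 239 239 233 234 235 234 228 212 242]
 [155 161 164 163 159 154 155 164 182 216 235 235 237 237 232 232 234 234 228 208 243]
 [156 158 157 158 156 154 173 218 239 237 234 234 235 236 231 232 233 234 224 195 242]
 [158 159 153 155 165 184 219 237 239 235 234 234 236 236 232 231 234 233 227 208 243]
 [157 155 153 172 221 241 238 236 237 236 232 230 234 238 232 231 233 232 226 206 243]
 [164 165 180 217 238 240 236 235 236 219 175 144 192 238 233 230 233 232 225 206 243]
 [224 227 239 237 236 238 236 236 225 164 115 114 180 238 232 230 233 232 226 207 244]
 [243 241 238 235 235 237 238 232 165 128 119 148 224 238 233 230 234 234 228 204 244]
 [186 211 235 234 234 238 236 187 144 135 153 205 238 237 232 231 235 234 221 185 231]
 [238 236 236 234 234 237 227 174 159 167 209 236 236 23
[... 1089 characters left out ...]
79 179 173 133  98 103 104 101  98 104 152 178 177 176]
 [180 179 179 176 158 130 121 120 120 116 134 168 180 181 179]
 [180 180 180 180 180 173 155 140 139 144 163 177 179 179 180]
 [179 179 180 179 180 180 181 181 180 181 181 180 179 178 178]
 [180 181 179 179 179 178 180 180 180 180 180 180 179 180 180]
 [180 180 179 180 181 179 179 179 180 179 179 179 180 179 180]
 [179 180 181 180 181 180 180 179 179 180 179 179 179 179 179]]
t 6.8 pos [593.5   3.8 210.2] jawyaw -103.62 tilt [-0.0011  0.0004] w 19.8 F [ 0.8  0.2 -4.3] q [-4. 25. 88.  0. 67. 99.]
(594.8, 3.2, 185, -103.7) travel [0.0251, 0.0003, -0.0015] twist 0.0013
(594.8, 3.2, 160, -103.7) travel [0.0501, 0.0003, -0.0015] twist 0.0013
```

Call:
{"api": "arm_command", "payload": {
  "deltas": [
    {"travel":[0,0,-0.0018],"twist":0,"claw":5},
    {"travel":[0.01,0,-0.0018],"twist":0,"claw":5},
    {"travel":[0.02,0,-0.0018],"twist":0,"claw":5},
    {"travel":[0.03,0,-0.0018],"twist":0,"claw":5},
    {"travel":[0.04,0,-0.0018],"twist":0,"claw":5},
    {"travel":[0.05,0,-0.0018],"twist":0,"claw":5},
    {"travel":[0.05,0,-0.0018],"twist":0,"claw":5}
  ]
}}

```text
clock: 7.68
eef_pos: [0.5947, 0.0035, 0.1592]
ee_rot: [[-0.003, -0.236, -0.972], [0.001, -0.972, 0.236], [-1.0, 0.0, 0.003]]
wrist_force: [-0.4, 0.9, -4.8]
width: 0.0198
```

```bash
python3 - <<'E'
from h import *
go([(594.8,3.2,140,-103.7),(594.8,3.2,120,-103.7)])
s=snap('side','side4.png')
a=cv2.resize(s['img'][175:275,280:430],None,fx=4,fy=4,interpolation=cv2.INTER_CUBIC)
cv2.imwrite('pics/m4.png',a)
E
```

```text
t 7.67 pos [594.7   3.5 159.2] jawyaw -103.63 tilt [-0.0028  0.0005] w 19.8 F [-0.4  0.9 -4.8] q [-4. 28. 91.  0. 61. 99.]
(594.8, 3.2, 140, -103.7) travel [0.0192, 0.0002, -0.0002] twist 0.0012
(594.8, 3.2, 120, -103.7) travel [0.0392, 0.0002, -0.0003] twist 0.0012
```

View pics/m4.png

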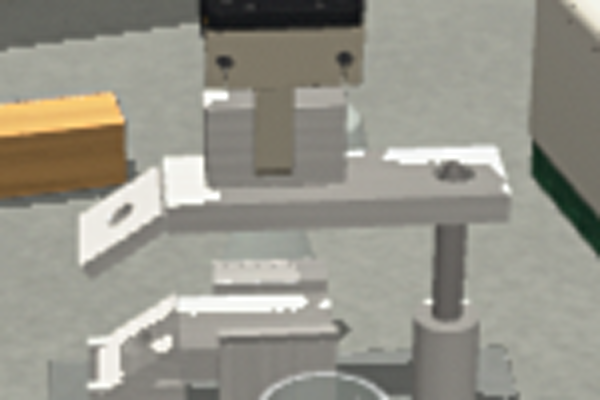

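```bash
python3 - <<'E'
from h import *
np.set_printoptions(linewidth=250)
g=cv2.cvtColor(cv2.imread('pics/side4.png'),cv2.COLOR_BGR2GRAY); print(g[211:225,384:408]); print(g[[231,236,241,246],384:404]);print(g[220:236,300:320])
s=snap('side')
for p in [(682.5,-19,149),(682.5,-19,155),(682.5,-19,65),(682.5+9.7,-19-2.4,149),(682.5-9.7,-19+2.4,149)]: print(p,proj(s,np.array(p)/1e3))
E
```

```text
[[177 178 179 180 180 181 183 186 185 183 183 182 183 188 203 206 205 206 207 200 171 163 165 164]
 [238 238 238 238 238 239 241 250 251 250 250 250 250 249 249 248 248 248 249 247 212 163 161 164]
 [247 247 248 248 248 248 248 250 250 249 249 248 247 246 246 246 245 246 247 245 219 161 160 164]
 [246 247 247 243 245 250 247 248 248 247 247 249 247 247 246 246 246 246 246 247 242 173 163 163]
 [246 246 237 178 193 239 181 162 133 134 173 243 239 247 247 246 245 244 244 249 245 194 161 159]
 [168 170 168 158 159 166 135 103  99 112 113 129 150 162 172 171 170 169 194 245 248 222 162 156]
 [163 165 165 163 142 122 112  86 102 116 109  99 109 118 148 163 161 161 162 196 247 246 172 158]
 [167 167 167 163 139 115  92  88 103 113 108  99  94 100 124 166 166 165 161 162 196 241 195 165]
 [166 164 166 167 159 121  91 101 108 111 112 106 104 118 142 165 166 165 164 162 162 180 200 166]
 [166 166 166 168 168 163 149 148 139 132 142 139 143 166 166 169 167 166 166 165 162 167 185 162]
 [166 166 167 167 168 167 167 168 167 168 168 167 167 169 167 166 167 165 166 164 164 195 247 180]
 [166 165 1
[... 1481 characters left out ...]
88 150 168 213 236 237 236 237 235 231 181 129 120]
 [239 237 234 235 235 235 233 202 200 220 238 237 236 239 230 178 135 125 122 126]
 [238 236 234 235 235 235 235 235 237 239 239 237 234 229 178 128 121 124 124 126]
 [239 236 235 235 235 235 235 236 238 239 240 230 177 134 124 121 125 125 127 133]
 [239 236 236 236 235 235 235 236 239 238 231 177 125 118 120 124 125 129 135 150]
 [240 237 235 236 236 236 237 238 232 181 137 127 123 125 125 125 131 152 164 163]]
(682.5, -19, 149) [392.2487977  218.84894457]
(682.5, -19, 155) [392.36281759 216.22295199]
(682.5, -19, 65) [390.71055016 254.27633034]
(692.2, -21.4, 149) [397.22538364 218.69458738]
(672.8, -16.6, 149) [387.27164901 219.00331922]
```

The column tip (side 393,216) stands inside the rod hole (side 393,218), and the force is unchanged. I'll keep lowering.

Call:
{"api": "arm_command", "payload": {
  "deltas": [
    {"travel":[0.01,0,0],"twist":0,"claw":5},
    {"travel":[0.02,0,0],"twist":0,"claw":5},
    {"travel":[0.03,0,0],"twist":0,"claw":5},
    {"travel":[0.04,0,0],"twist":0,"claw":5},
    {"travel":[0.048,0,0],"twist":0,"claw":5},
    {"travel":[0.053,0,0],"twist":0,"claw":5},
    {"travel":[0.053,0,0],"twist":0,"claw":5}
  ]
}}

```text
clock: 8.65
eef_pos: [0.5952, 0.0034, 0.107]
ee_rot: [[-0.001, -0.236, -0.972], [0.0, -0.972, 0.236], [-1.0, -0.0, 0.001]]
wrist_force: [-0.3, 0.5, -4.8]
width: 0.02
```

```bash
python3 - <<'E'
from h import *
go([(594.7,3.5,91,-103.65)])
print(get_obs()['moment'])
E
```

```text
t 8.65 pos [595.2   3.4 107. ] jawyaw -103.63 tilt [-0.0013  0.0004] w 20.0 F [-0.3  0.5 -4.8] q [-4. 32. 93.  0. 55. 99.]
(594.7, 3.5, 91, -103.65) travel [0.016, 0.0, 0.0004] twist 0.0004
[ 0.09234912  0.02325048 -0.00129095]
```

Call:
{"api": "arm_command", "payload": {
  "deltas": [
    {"travel":[0.003,0,0],"twist":0,"claw":5},
    {"travel":[0.006,0,0],"twist":0,"claw":5},
    {"travel":[0.009,0,0],"twist":0,"claw":5},
    {"travel":[0.009,0,0],"twist":0,"claw":5}
  ]
}}

```text
clock: 9.15
eef_pos: [0.595, 0.0034, 0.0977]
ee_rot: [[-0.002, -0.236, -0.972], [0.0, -0.972, 0.236], [-1.0, -0.0, 0.002]]
wrist_force: [-0.4, 0.4, -4.3]
width: 0.0196
```

Call:
{"api": "arm_command", "payload": {
  "deltas": [
    {"travel":[0.002,0,0],"twist":0,"claw":5},
    {"travel":[0.004,0,0],"twist":0,"claw":5},
    {"travel":[0.006,0,0],"twist":0,"claw":5},
    {"travel":[0.006,0,0],"twist":0,"claw":5}
  ]
}}

```text
clock: 9.65
eef_pos: [0.5954, 0.0033, 0.0922]
ee_rot: [[-0.001, -0.235, -0.972], [0.0, -0.972, 0.235], [-1.0, 0.0, 0.001]]
wrist_force: [1.2, -1.2, -0.0]
width: 0.0195
```

Call:
{"api": "arm_command", "payload": {
  "deltas": [
    {"travel":[0.001,0,0],"twist":0,"claw":5},
    {"travel":[0.002,0,0],"twist":0,"claw":5},
    {"travel":[0.002,0,0],"twist":0,"claw":5}
  ]
}}

```text
clock: 10.02
eef_pos: [0.5956, 0.0033, 0.0919]
ee_rot: [[-0.0, -0.235, -0.972], [-0.0, -0.972, 0.235], [-1.0, 0.0, 0.0]]
wrist_force: [-7.3, -0.3, 16.4]
width: 0.0201
```

```bash
python3 - <<'E'
from h import *
go([(594.7,3.5,91,-103.65)])
s=snap('side','side5.png')
a=cv2.resize(s['img'][190:300,280:420],None,fx=5,fy=5,interpolation=cv2.INTER_CUBIC)
cv2.imwrite('pics/m5.png',a)
E
```

```text
t 10.03 pos [595.6   3.3  91.9] jawyaw -103.61 tilt [-0.     -0.0001] w 20.1 F [-7.3 -0.3 16.4] q [-4. 33. 94. -0. 53. 99.]
(594.7, 3.5, 91, -103.65) travel [0.0009, -0.0, 0.0009] twist 0.0007
```

View pics/m5.png

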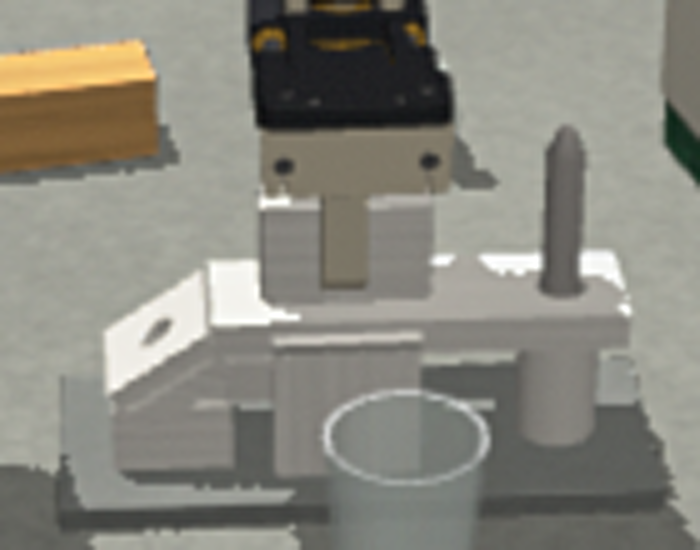

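The stage is fully down: the plate is on the shoulder and seat, and the tab (side 312,256) lies over the lug. I'll release and rise.

Call:
{"api": "arm_command", "payload": {
  "deltas": [
    {"travel":[-0.001,0,0],"twist":0,"claw":5},
    {"travel":[-0.001,0,0],"twist":0,"claw":40},
    {"travel":[-0.001,0,0],"twist":0,"claw":70},
    {"travel":[-0.001,0,0],"twist":0,"claw":70},
    {"travel":[-0.001,0,0],"twist":0,"claw":70},
    {"travel":[-0.001,0,0],"twist":0,"claw":70},
    {"travel":[-0.001,0,0],"twist":0,"claw":70},
    {"travel":[-0.03,0,0],"twist":0,"claw":70},
    {"travel":[-0.09,0,0],"twist":0,"claw":70},
    {"travel":[-0.13,0,0],"twist":0,"claw":70}
  ]
}}

```text
clock: 11.32
eef_pos: [0.596, 0.0032, 0.2245]
ee_rot: [[0.002, -0.235, -0.972], [-0.0, -0.972, 0.235], [-1.0, -0.0, -0.002]]
wrist_force: [0.3, -0.4, -0.2]
width: 0.0649
```

```bash
python3 - <<'E'
from h import *
np.set_printoptions(linewidth=250)
go([(437,-320,200,-103.65)])
s=snap('side');t=snap('top')
gs=cv2.cvtColor(s['img'],cv2.COLOR_BGR2GRAY); gt=cv2.cvtColor(cv2.imread('pics/top1.png'),cv2.COLOR_BGR2GRAY)
print('side tab');print(gs[248:264,302:322]);print('side pin');print(gs[338:378:2,300:328]);print('top pin');print(gt[264:290,454:476])
E
```

```text
t 11.32 pos [596.    3.2 224.5] jawyaw -103.61 tilt [ 0.002  -0.0002] w 64.9 F [ 0.3 -0.4 -0.2] q [-4. 25. 87. -0. 68. 99.]
(437, -320, 200, -103.65) travel [0.0242, 0.3516, 0.0785] twist 0.0007
side tab
[[157 158 162 163 162 160 159 157 154 162 178 214 236 237 234 234 234 232 212 177]
 [160 163 163 163 159 154 154 154 172 214 233 235 235 234 233 233 235 233 215 179]
 [158 160 160 158 154 154 164 181 216 235 234 233 234 233 233 233 234 234 226 171]
 [159 159 158 158 163 176 216 238 236 235 232 233 234 233 233 233 234 235 227 167]
 [156 153 154 172 213 228 237 238 237 235 232 230 234 235 233 233 234 235 225 153]
 [153 161 179 218 237 236 235 237 236 226 198 183 220 235 234 234 234 235 227 176]
 [175 217 238 237 235 234 235 237 223 159 111 116 190 235 234 234 235 236 229 180]
 [216 236 237 235 234 235 237 231 175 126 112 143 221 236 234 235 235 237 233 179]
 [237 236 235 235 235 236 235 179 138 128 149 202 237 235 234 235 237 240 231 177]
 [237 234 234 234 235 237 224 159 143 158 206 236 236 235 236 238 237 231 180 138]
 [236 234 234 234 235 232 199 171 180 212 235 236 236 237 235 231 
[... 4417 characters left out ...]
7 135 112 103  99 114 154 172 180 193 197 197 197 196 197 196]
 [197 197 197 197 180 148 163 177 177 184 167 178 197 197 197 196 197 198 197 196 197 185]
 [197 196 197 198 197 197 197 198 198 197 197 197 197 196 198 197 197 197 197 197 197 171]
 [197 197 197 197 197 197 197 196 197 196 197 198 197 197 197 197 197 197 196 196 195 169]
 [197 197 196 197 197 197 197 197 197 197 198 196 198 196 197 197 197 196 197 196 188 154]
 [197 196 197 197 198 197 196 197 196 197 197 197 197 197 197 197 197 197 197 196 185 151]
 [197 197 197 197 197 197 197 198 197 196 197 197 197 197 197 196 197 197 197 197 171 136]
 [197 197 197 197 198 196 197 197 197 198 197 197 197 196 197 197 197 197 196 195 163 128]]
```

Call:
{"api": "arm_command", "payload": {
  "deltas": [
    {"travel":[0,0.05,0.01],"twist":0,"claw":65},
    {"travel":[0,0.105,0.025],"twist":0,"claw":65},
    {"travel":[0,0.16,0.035],"twist":0,"claw":65},
    {"travel":[0,0.215,0.05],"twist":0,"claw":65},
    {"travel":[0.01,0.27,0.06],"twist":0,"claw":65},
    {"travel":[0.024,0.32,0.07],"twist":0,"claw":65},
    {"travel":[0.04,0.351,0.078],"twist":0,"claw":65},
    {"travel":[0.06,0.351,0.078],"twist":0,"claw":65},
    {"travel":[0.06,0.351,0.078],"twist":0,"claw":65}
  ]
}}

```text
clock: 12.55
eef_pos: [0.4386, -0.3192, 0.1638]
ee_rot: [[0.005, -0.236, -0.972], [0.002, -0.972, 0.236], [-1.0, -0.003, -0.004]]
wrist_force: [-0.1, -0.4, 1.0]
width: 0.0604
```

```bash
python3 - <<'E'
from h import *
go([(437,-319,92,-103.65)])
s=snap('side');t=snap('top')
cv2.imwrite('pics/m6.png',np.hstack([cv2.resize(s['img'][260:430,270:440],None,fx=2.2,fy=2.2),cv2.resize(t['img'][160:330,390:560],None,fx=2.2,fy=2.2)]))
for n,uv,z in(('tabhole',(310.7,255.5),.0628),('pin',(313.5,345.8),.125)): print(n,np.round(onz(s,uv,z)*1e3,1))
E
```

```text
t 12.55 pos [ 438.6 -319.2  163.8] jawyaw -103.64 tilt [0.0049 0.0018] w 60.4 F [-0.1 -0.4  1. ] q [-41.  23.  99.   0.  58.  62.]
(437, -319, 92, -103.65) travel [0.0718, 0.0004, 0.0019] twist 0.0001
tabhole [523.3  29.1  62.8]
pin [ 439.8 -319.1  125. ]
```

View pics/m6.png

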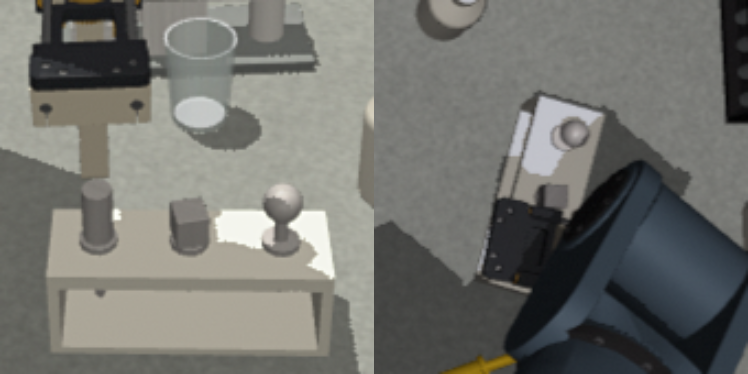

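The near finger (side ≈313,328) is over the pin's head (side 314,346), and the other tools are clear. I'll go down and grip.

Call:
{"api": "arm_command", "payload": {
  "deltas": [
    {"travel":[0.04,0,0.0015],"twist":0,"claw":65},
    {"travel":[0.072,0,0.0015],"twist":0,"claw":65},
    {"travel":[0.072,0,0.0015],"twist":0,"claw":40},
    {"travel":[0.072,0,0.0015],"twist":0,"claw":10},
    {"travel":[0.072,0,0.0015],"twist":0,"claw":10},
    {"travel":[0.072,0,0.0015],"twist":0,"claw":10},
    {"travel":[0.072,0,0.0015],"twist":0,"claw":10},
    {"travel":[0.072,0,0.0015],"twist":0,"claw":10},
    {"travel":[0.072,0,0.0015],"twist":0,"claw":10},
    {"travel":[0.072,0,0.0015],"twist":0,"claw":10}
  ]
}}

```text
clock: 13.9
eef_pos: [0.4391, -0.3194, 0.0944]
ee_rot: [[0.008, -0.235, -0.972], [-0.001, -0.972, 0.235], [-1.0, -0.001, -0.008]]
wrist_force: [-0.3, 0.7, 6.6]
width: 0.0213
```

```bash
python3 - <<'E'
from h import *
go([(437,-319,142,-103.65)])
E
```

```text
t 13.9 pos [ 439.1 -319.4   94.4] jawyaw -103.59 tilt [ 0.0082 -0.001 ] w 21.3 F [-0.3  0.7  6.6] q [-41.  28. 102.   0.  49.  62.]
(437, -319, 142, -103.65) travel [-0.0476, 0.0001, 0.0017] twist 0.0011
```

Call:
{"api": "arm_command", "payload": {
  "deltas": [
    {"travel":[0,0,0],"twist":0,"claw":10},
    {"travel":[0,0,0],"twist":0,"claw":10},
    {"travel":[-0.02,0,0],"twist":0,"claw":10},
    {"travel":[-0.037,0,0],"twist":0,"claw":10},
    {"travel":[-0.037,0,0],"twist":0,"claw":10}
  ]
}}

```text
clock: 14.52
eef_pos: [0.4393, -0.3198, 0.1325]
ee_rot: [[0.01, -0.235, -0.972], [-0.003, -0.972, 0.235], [-1.0, 0.0, -0.01]]
wrist_force: [0.1, 0.1, -2.8]
width: 0.0219
```

```bash
python3 - <<'E'
from h import *
go([(439-24.8,-319.4+6,128,-103.65),(439-45.3,-319.4+11,120,-103.65)])
E
```

```text
t 14.53 pos [ 439.3 -319.8  132.5] jawyaw -103.59 tilt [ 0.0099 -0.0025] w 21.9 F [ 0.1  0.1 -2.8] q [-41.  25. 101.   0.  54.  62.]
(414.2, -313.4, 128, -103.65) travel [0.0042, -0.0003, 0.0259] twist 0.0011
(393.7, -308.4, 120, -103.65) travel [0.012, -0.0004, 0.0471] twist 0.0011
```

Call:
{"api": "arm_command", "payload": {
  "deltas": [
    {"travel":[0,0,0.008],"twist":0,"claw":10},
    {"travel":[0.001,0,0.014],"twist":0,"claw":10},
    {"travel":[0.003,0,0.02],"twist":0,"claw":10},
    {"travel":[0.005,0,0.027],"twist":0,"claw":10},
    {"travel":[0.007,0,0.034],"twist":0,"claw":10},
    {"travel":[0.01,0,0.041],"twist":0,"claw":10},
    {"travel":[0.012,0,0.047],"twist":0,"claw":10},
    {"travel":[0.012,0,0.047],"twist":0,"claw":10}
  ]
}}

```text
clock: 15.52
eef_pos: [0.3929, -0.3084, 0.1195]
ee_rot: [[0.009, -0.235, -0.972], [-0.001, -0.972, 0.235], [-1.0, -0.001, -0.009]]
wrist_force: [1.9, -0.3, -0.8]
width: 0.021
```

```bash
python3 - <<'E'
from h import *
go([])
s=snap('side','side7.png')
cv2.imwrite('pics/m7.png',cv2.resize(s['img'][270:430,230:430],None,fx=3,fy=3,interpolation=cv2.INTER_CUBIC))
E
```

```text
t 15.53 pos [ 392.9 -308.4  119.5] jawyaw -103.6 tilt [ 0.0086 -0.0014] w 21.0 F [ 1.9 -0.3 -0.8] q [-44.  22. 108.   0.  50.  60.]
```

View pics/m7.png

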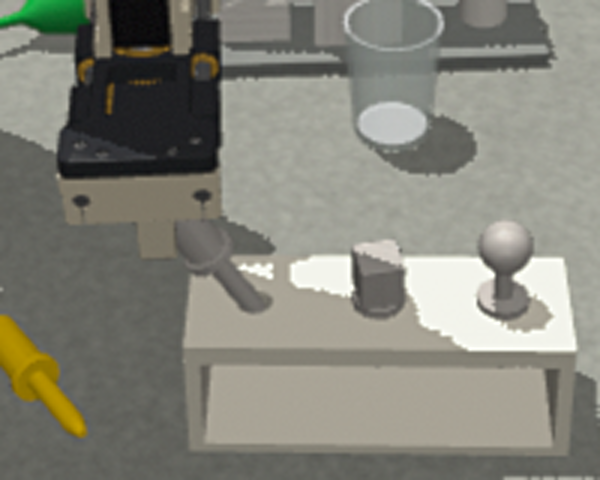

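The pin now leans in the jaws in the right plane, about 35°, with its tip still in the rack hole. The yellow look-alike seems to have changed pose, so I'll trace it through the saved pictures.

```bash
python3 - <<'E'
from h import *
for f in ['side0','side1','side2','side3','side4','side5','side7','top0','top1','top2','top3']:
    im=cv2.imread(f'pics/{f}.png'); h=cv2.cvtColor(im,cv2.COLOR_BGR2HSV)
    m=cv2.inRange(h,(18,180,60),(32,255,255)); m[:250 if 'side' in f else 200]=0
    n,l,st,c=cv2.connectedComponentsWithStats(m)
    i=[j for j in range(1,n) if st[j,4]>30]
    print(f,[(np.round(c[j]).tolist(),st[j].tolist()) for j in i])
E
```

```text
side0 [([75.0, 356.0], [67, 353, 13, 8, 37]), ([45.0, 384.0], [31, 377, 29, 11, 77]), ([259.0, 398.0], [251, 376, 18, 53, 603])]
side1 [([240.0, 393.0], [224, 375, 34, 41, 514])]
side2 [([240.0, 393.0], [224, 375, 34, 41, 514])]
side3 [([240.0, 393.0], [224, 375, 34, 41, 521])]
side4 [([240.0, 393.0], [224, 375, 34, 41, 516])]
side5 [([240.0, 393.0], [224, 375, 34, 41, 513])]
side7 [([240.0, 393.0], [224, 375, 35, 41, 519])]
top0 [([474.0, 319.0], [466, 313, 17, 12, 119])]
top1 [([437.0, 328.0], [420, 319, 42, 19, 287])]
top2 [([437.0, 328.0], [420, 319, 42, 19, 288])]
top3 [([437.0, 328.0], [420, 319, 42, 19, 289])]
```

The yellow piece tipped over in the first 2 s, while nothing of the robot was lower than 0.21 m, and it hasn't moved since, so I'll leave it alone. Next I'll draw the pin out along its axis and rise.

Call:
{"api": "arm_command", "payload": {
  "deltas": [
    {"travel":[-0.008,0,0.006],"twist":0,"claw":10},
    {"travel":[-0.0165,0,0.0115],"twist":0,"claw":10},
    {"travel":[-0.025,0,0.017],"twist":0,"claw":10},
    {"travel":[-0.05,0,0.02],"twist":0,"claw":10},
    {"travel":[-0.075,0,0.02],"twist":0,"claw":10},
    {"travel":[-0.075,0,0.02],"twist":0,"claw":10}
  ]
}}

```text
clock: 16.32
eef_pos: [0.3734, -0.3041, 0.1961]
ee_rot: [[0.011, -0.235, -0.972], [-0.004, -0.972, 0.235], [-1.0, 0.001, -0.012]]
wrist_force: [-0.2, -0.7, -2.1]
width: 0.0207
```

```bash
python3 - <<'E'
from h import *
go([(452,38,148,-103.65)])
E
```

```text
t 16.32 pos [ 373.4 -304.1  196.1] jawyaw -103.6 tilt [ 0.011  -0.0039] w 20.7 F [-0.2 -0.7 -2.1] q [-45.  14. 106.   0.  59.  59.]
(452, 38, 148, -103.65) travel [0.0476, -0.3511, 0.0046] twist 0.0009
```

Call:
{"api": "arm_command", "payload": {
  "deltas": [
    {"travel":[0,-0.02,0],"twist":0,"claw":10},
    {"travel":[0,-0.06,0.002],"twist":0,"claw":10},
    {"travel":[0,-0.105,0.004],"twist":0,"claw":10},
    {"travel":[0,-0.15,0.006],"twist":0,"claw":10},
    {"travel":[0,-0.2,0.008],"twist":0,"claw":10},
    {"travel":[0.0,-0.25,0.01],"twist":0,"claw":10},
    {"travel":[0.01,-0.3,0.011],"twist":0,"claw":10},
    {"travel":[0.03,-0.335,0.011],"twist":0,"claw":10},
    {"travel":[0.046,-0.351,0.011],"twist":0,"claw":10},
    {"travel":[0.046,-0.351,0.011],"twist":0,"claw":10}
  ]
}}

```text
clock: 17.58
eef_pos: [0.4445, 0.0401, 0.1481]
ee_rot: [[0.008, -0.234, -0.972], [-0.004, -0.972, 0.233], [-1.0, 0.002, -0.008]]
wrist_force: [-0.2, -0.6, -0.6]
width: 0.021
```

```bash
python3 - <<'E'
from h import *
go([(446,39.6,150,-103.65)])
s=snap('side','side8.png');t=snap('top','top8.png')
cv2.imwrite('pics/m8.png',np.hstack([cv2.resize(s['img'][190:290,250:350],None,fx=4,fy=4,interpolation=cv2.INTER_CUBIC),cv2.resize(t['img'][190:290,260:360],None,fx=4,fy=4,interpolation=cv2.INTER_CUBIC)]))
xs=np.array([.972,-.236,0]);a=-.574*xs+np.array([0,0,.819]);H=np.array([518.5,22,62.8])
p=get_obs()['eef_pos']*1000+[0,0,19] if 0 else np.array(get_obs()['eef_pos'])*1000+[0,0,19]
for n,q in(('tip',p-90.4*a),('collar',p-38.4*a),('pivot',p),('hole',H)): print(n,np.round(q,1),'side',np.round(proj(s,q/1e3),1),'top',np.round(proj(t,q/1e3),1))
E
```

```text
t 17.57 pos [444.5  40.1 148.1] jawyaw -103.5 tilt [ 0.0077 -0.0039] w 21.0 F [-0.2 -0.6 -0.6] q [ -1.  15. 114.  -0.  51. 103.]
(446, 39.6, 150, -103.65) travel [-0.0019, 0.0001, -0.0015] twist 0.0025
tip [495.9  26.6  94.5] side [297.6 245.2] top [307.1 254.6]
collar [466.9  33.7 137.1] side [281.9 227.6] top [304.2 267.5]
pivot [445.4  38.9 168.5] side [269.9 214.2] top [301.9 277.7]
hole [518.5  22.   62.8] side [309.3 257.6] top [308.9 245.1]
```

View pics/m8.png

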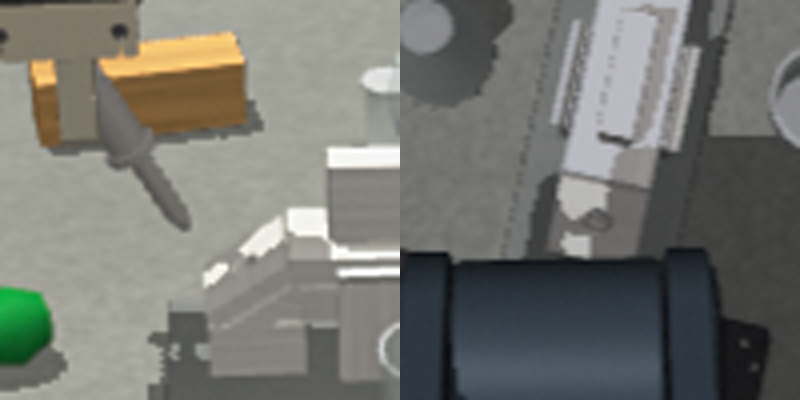

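```bash
python3 - <<'E'
from h import *
s=snap('side')
a=proj(s,[.5177,.0222,.1313])
for z in (.0613,.0628,.0643,.0658): print(z,proj(s,[.5185,.022,z])-a)
np.set_printoptions(linewidth=250)
# image registration of tab/plate patches: template match t4->now (subpixel by phaseCorrelate)
g4=cv2.cvtColor(cv2.imread('pics/side4.png'),cv2.COLOR_BGR2GRAY).astype(np.float32)
g5=cv2.cvtColor(cv2.imread('pics/side5.png'),cv2.COLOR_BGR2GRAY).astype(np.float32)
for (x,y,w,h,P) in ((303,222,18,14,(.5177,.0222,.1313)),(340,196,26,20,(.595,-.008,.16)),(402,208,10,18,(.70,-.045,.14))):
    T=cv2.resize(g4[y:y+h,x:x+w],None,fx=8,fy=8,interpolation=cv2.INTER_CUBIC)
    S=cv2.resize(g5[y+10:y+h+50,x-8:x+w+8],None,fx=8,fy=8,interpolation=cv2.INTER_CUBIC)
    r=cv2.matchTemplate(S,T,cv2.TM_CCOEFF_NORMED);_,m,_,l=cv2.minMaxLoc(r)
    P=np.array(P);e=proj(s,P+[.0008,-.0002,-.0685])-proj(s,P)
    print('shift',l[0]/8-8,l[1]/8+10,'score',round(m,3),'expected if seated',e)
E
```

```text
0.0613 [ 1.50043748 29.19834035]
0.0628 [ 1.47768322 28.58971526]
0.0643 [ 1.45490138 27.98035238]
0.0658 [ 1.43209191 27.37025036]
shift 1.0 27.875 score 0.945 expected if seated [ 1.47768322 28.58971526]
shift 0.0 31.5 score 0.795 expected if seated [ 0.34717203 29.43765589]
shift -1.375 29.25 score 0.946 expected if seated [-1.23300457 29.11868137]
```

Side view: the pin tip is at (296,247), the tab hole at (310.7,255.5), and the lean is about 30°. The free clearance at the tapered tip is ±5 mm, so I'll approach to just above the mouth and then start in.

Call:
{"api": "arm_command", "payload": {
  "deltas": [
    {"travel":[0.01,0,-0.012],"twist":0,"claw":10},
    {"travel":[0.02,0,-0.024],"twist":0,"claw":10},
    {"travel":[0.022,0,-0.025],"twist":0,"claw":10},
    {"travel":[0.022,0,-0.025],"twist":0,"claw":10}
  ]
}}

```text
clock: 18.23
eef_pos: [0.4701, 0.0325, 0.1278]
ee_rot: [[0.01, -0.236, -0.972], [-0.004, -0.972, 0.236], [-1.0, 0.002, -0.011]]
wrist_force: [0.5, -0.7, -1.7]
width: 0.0212
```

```bash
python3 - <<'E'
from h import *
go([])
s=snap('side','side9.png')
cv2.imwrite('pics/m9.png',cv2.resize(s['img'][200:290,260:360],None,fx=6,fy=6,interpolation=cv2.INTER_CUBIC))
E
```

```text
t 18.23 pos [470.1  32.5 127.8] jawyaw -103.67 tilt [ 0.0102 -0.004 ] w 21.2 F [ 0.5 -0.7 -1.7] q [ -2.  19. 111.  -0.  49. 102.]
```

View pics/m9.png

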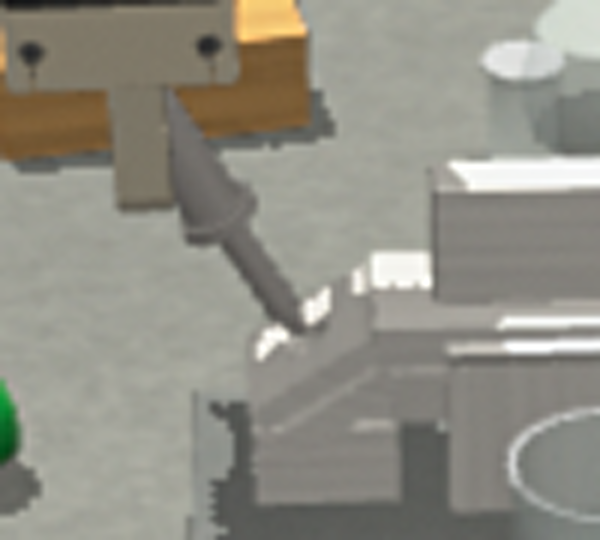

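Call:
{"api": "arm_command", "payload": {
  "deltas": [
    {"travel":[0.004,-0.0007,-0.002],"twist":0,"claw":10},
    {"travel":[0.008,-0.0007,-0.004],"twist":0,"claw":10},
    {"travel":[0.012,-0.0007,-0.006],"twist":0,"claw":10},
    {"travel":[0.012,-0.0007,-0.006],"twist":0,"claw":10}
  ]
}}

```text
clock: 18.77
eef_pos: [0.4761, 0.0318, 0.1158]
ee_rot: [[0.01, -0.236, -0.972], [-0.004, -0.972, 0.236], [-1.0, 0.002, -0.011]]
wrist_force: [0.2, 1.1, -2.0]
width: 0.021
```

```bash
python3 - <<'E'
from h import *
go([])
s=snap('side','side10.png');np.set_printoptions(linewidth=250)
g=cv2.cvtColor(s['img'],cv2.COLOR_BGR2GRAY);print(g[238:266,290:322])
E
```

```text
t 18.77 pos [476.1  31.8 115.8] jawyaw -103.66 tilt [ 0.0101 -0.004 ] w 21.0 F [ 0.2  1.1 -2. ] q [ -2.  21. 111.  -0.  48. 102.]
[[ 99  94  80  83  91  97 101 104 107 111 112 112 108 106 114 111 146 161 159 161 160 158 160 162 165 164 160 159 159 162 163 164]
 [ 93  99  95  86  87  94  98 102 105 107 112 113 110 119 111 117 141 157 158 159 158 159 163 166 169 167 164 163 163 160 160 160]
 [149 164 160 123  84  88  97  99 103 106 112 113 117 112 113 135 157 161 161 158 156 157 162 167 168 165 166 163 161 158 157 158]
 [162 165 165 142  86  84  93  97 100 108 110 115 109 112 132 164 164 160 161 161 160 160 163 165 164 162 162 162 162 161 158 161]
 [164 164 160 131  99  92  98 103 104 114 112 108 108 115 133 161 163 157 157 159 162 165 167 165 166 163 161 160 162 161 162 177]
 [161 160 154 125 107 107 108 107 104  98 102 104 107 108 113 135 160 157 155 156 159 163 163 163 162 163 165 166 164 163 168 191]
 [157 158 157 148 115  80  80  85  91  98  97  96 104 109 108 119 157 161 157 158 161 161 159 159 159 159 162 164 161 164 194 192]
 [157 159 159 160 149 107  97 100 111 122  88  87  99
[... 1998 characters left out ...]
147 145 142 141 134 127 127 128 126 127 128]
 [167 168 170 171 168 164 163 160 157 157 155 148 146 144 145 146 146 146 144 146 147 146 140 132 127 127 126 128 128 127 131 137]
 [169 170 169 168 165 162 162 165 164 162 159 149 145 146 147 146 145 145 145 146 144 140 133 126 125 125 125 126 129 131 137 141]
 [165 165 166 165 163 163 164 166 163 162 162 150 145 145 147 148 145 145 144 142 136 130 130 129 128 127 127 131 138 142 138 133]
 [164 165 163 163 160 159 161 161 161 162 160 152 146 146 148 148 146 143 135 128 129 128 128 129 129 130 137 143 146 135 126 124]
 [167 160 138 151 153 152 154 149 151 153 152 145 146 147 148 147 142 136 127 128 128 128 128 130 134 139 142 141 138 130 130 128]]
```

The shaft ends cleanly at the hole (about 310,257) with no reaction force, so it has entered. I'll push on.

Call:
{"api": "arm_command", "payload": {
  "deltas": [
    {"travel":[0.005,0,-0.0027],"twist":0,"claw":10},
    {"travel":[0.01,0,-0.0054],"twist":0,"claw":10},
    {"travel":[0.014,0,-0.0075],"twist":0,"claw":10},
    {"travel":[0.014,0,-0.0075],"twist":0,"claw":10}
  ]
}}

```text
clock: 19.32
eef_pos: [0.4835, 0.03, 0.1017]
ee_rot: [[0.01, -0.236, -0.972], [-0.004, -0.972, 0.236], [-1.0, 0.002, -0.01]]
wrist_force: [-0.4, 0.9, -1.1]
width: 0.0212
```

Call:
{"api": "arm_command", "payload": {
  "deltas": [
    {"travel":[0.005,0,-0.0027],"twist":0,"claw":10},
    {"travel":[0.01,0,-0.0054],"twist":0,"claw":10},
    {"travel":[0.014,0,-0.0075],"twist":0,"claw":10},
    {"travel":[0.014,0,-0.0075],"twist":0,"claw":10}
  ]
}}

```text
clock: 19.82
eef_pos: [0.4909, 0.0281, 0.0873]
ee_rot: [[0.009, -0.236, -0.972], [-0.004, -0.972, 0.236], [-1.0, 0.002, -0.01]]
wrist_force: [-0.7, 0.0, -3.4]
width: 0.0209
```

```bash
python3 - <<'E'
from h import *
go([(498,25.5,75.3,-103.65)])
E
```

```text
t 19.82 pos [490.9  28.1  87.3] jawyaw -103.67 tilt [ 0.0091 -0.004 ] w 20.9 F [-0.7  0.  -3.4] q [ -2.  25. 110.  -0.  45. 102.]
(498, 25.5, 75.3, -103.65) travel [0.0121, 0.0008, -0.0074] twist -0.0003
```

Call:
{"api": "arm_command", "payload": {
  "deltas": [
    {"travel":[0.004,0,-0.0024],"twist":0,"claw":10},
    {"travel":[0.008,0,-0.0048],"twist":0,"claw":10},
    {"travel":[0.008,0,-0.0048],"twist":0,"claw":10}
  ]
}}

```text
clock: 20.2
eef_pos: [0.4955, 0.027, 0.0793]
ee_rot: [[0.008, -0.236, -0.972], [-0.004, -0.972, 0.236], [-1.0, 0.002, -0.009]]
wrist_force: [-3.3, -0.7, 4.4]
width: 0.0213
```

Call:
{"api": "arm_command", "payload": {
  "deltas": [
    {"travel":[0.002,0,-0.0014],"twist":0,"claw":10},
    {"travel":[0.004,0,-0.0028],"twist":0,"claw":10},
    {"travel":[0.004,0,-0.0028],"twist":0,"claw":10}
  ]
}}

```text
clock: 20.58
eef_pos: [0.4964, 0.0268, 0.0756]
ee_rot: [[0.004, -0.236, -0.972], [-0.003, -0.972, 0.236], [-1.0, 0.002, -0.005]]
wrist_force: [-14.5, 4.9, 17.1]
width: 0.0213
```

```bash
python3 - <<'E'
from h import *
go([])
s=snap('side','side11.png');np.set_printoptions(linewidth=250)
g=cv2.cvtColor(s['img'],cv2.COLOR_BGR2GRAY);print(g[236:268,290:324])
E
```

```text
t 20.57 pos [496.4  26.8  75.6] jawyaw -103.66 tilt [ 0.0041 -0.0032] w 21.3 F [-14.5   4.9  17.1] q [ -2.  26. 109.  -0.  44. 102.]
[[120 120 120 ... 159 158 160]
 [117 117 118 ... 160 158 158]
 [119 120 120 ... 163 164 161]
 ...
 [167 159 138 ... 129 128 127]
 [167 159 131 ... 130 131 130]
 [165 161 133 ... 126 126 126]]
```

```bash
python3 - <<'E'
import cv2
g=cv2.cvtColor(cv2.imread('pics/side11.png'),cv2.COLOR_BGR2GRAY)
for r in g[234:268,290:324]: print(' '.join(f'{v:3d}' for v in r))
E
```

```text
120 120 120 119 119 121 120 120 120 120 121 119 120 121 121 120 121 121 122 119 111 110 120 121 121 141 161 163 162 160 159 160 158 156
119 119 120 120 120 120 120 120 119 120 120 120 120 120 121 120 120 120 120 119 114 117 120 119 118 133 166 167 164 161 160 157 157 158
120 120 120 120 121 120 120 121 120 120 119 120 119 119 120 120 119 119 118 119 125 138 120 118 119 132 167 168 164 164 161 159 158 160
117 117 118 120 120 119 119 119 119 120 121 119 119 119 121 120 120 124 123 120 125 137 123 127 129 135 166 164 159 159 160 160 158 158
119 120 120 116 116 113 113 112 112 118 119 117 111 113 131 135 138 151 149 137 139 144 149 163 167 164 160 159 160 162 162 163 164 161
165 164 154 121 115 116 117 117 116 117 117 114 104 115 140 160 159 159 160 159 159 158 164 168 169 167 164 162 162 160 159 161 164 164
162 164 159 131 115 117 117 117 117 117 117 114 105 111 130 158 160 159 161 158 156 158 162 167 168 166 166 162 161 159 157 159 162 163
160 162 160 129 117 116 116 116 117 118 118 115 111 109 114 137 160 162 161 161 159 161 162 165 164 161 162 161 161 161 160 162 162 161
162 163 158 
[... 2823 characters left out ...]
 128 131 136 133 127
166 165 165 164 163 161 163 166 162 161 162 159 145 143 145 146 145 146 145 144 142 136 130 128 127 126 126 127 129 134 137 134 127 127
164 165 162 163 161 158 159 160 159 159 159 157 145 144 145 147 147 145 141 135 129 128 128 129 130 130 132 139 142 134 126 124 124 125
167 159 138 151 151 152 154 155 153 154 155 151 145 144 145 147 145 142 135 127 127 128 128 129 130 133 136 140 137 130 130 129 128 127
167 159 131 145 145 145 146 147 148 147 146 145 144 145 146 144 137 130 129 129 128 128 127 132 139 141 133 127 127 127 129 130 131 130
165 161 133 146 145 146 145 145 147 146 146 145 144 144 142 136 130 129 129 130 129 131 133 137 137 131 128 128 126 127 127 126 126 126
```

Call:
{"api": "arm_command", "payload": {
  "deltas": [
    {"travel":[0.0015,0,-0.001],"twist":0,"claw":10},
    {"travel":[0.003,0,-0.002],"twist":0,"claw":10},
    {"travel":[0.003,0,-0.002],"twist":0,"claw":10}
  ]
}}

```text
clock: 21.0
eef_pos: [0.4972, 0.0267, 0.0735]
ee_rot: [[0.001, -0.236, -0.972], [-0.003, -0.972, 0.236], [-1.0, 0.002, -0.002]]
wrist_force: [-14.1, 3.5, 23.4]
width: 0.0212
```

Call:
{"api": "arm_command", "payload": {
  "deltas": [
    {"travel":[0,0,0],"twist":0,"claw":10},
    {"travel":[0,0,0],"twist":0,"claw":35},
    {"travel":[0,0,0],"twist":0,"claw":70},
    {"travel":[0,0,0],"twist":0,"claw":70},
    {"travel":[0,0,0],"twist":0,"claw":70},
    {"travel":[0,0,0],"twist":0,"claw":70},
    {"travel":[-0.05,0,0],"twist":0,"claw":70},
    {"travel":[-0.1,0,0.02],"twist":0,"claw":70},
    {"travel":[-0.12,0.0,0.06],"twist":0,"claw":70},
    {"travel":[-0.12,0.0,0.12],"twist":0,"claw":70}
  ]
}}

```text
clock: 22.25
eef_pos: [0.3805, 0.0555, 0.1946]
ee_rot: [[0.005, -0.237, -0.972], [-0.003, -0.972, 0.237], [-1.0, 0.001, -0.006]]
wrist_force: [-0.4, 1.0, 0.1]
width: 0.0651
```

```bash
python3 - <<'E'
from h import *
go([])
s=snap('side','side12.png');t=snap('top','top12.png')
cv2.imwrite('pics/m12.png',np.hstack([cv2.resize(s['img'][200:290,270:400],None,fx=4,fy=4,interpolation=cv2.INTER_CUBIC),cv2.resize(t['img'][190:280,285:350],None,fx=4,fy=4,interpolation=cv2.INTER_CUBIC)]))
xs=np.array([.972,-.236,0]);a=-.574*xs+np.array([0,0,.819])
H=np.array([518.5,22,62.8])
for d in (0,3,50): print(d,'side',np.round(proj(s,(H+d*a)/1e3),1),'top',np.round(proj(t,(H+d*a)/1e3),1))
E
```

```text
t 22.25 pos [380.5  55.5 194.6] jawyaw -103.69 tilt [ 0.0051 -0.0026] w 65.1 F [-0.4  1.   0.1] q [  1.   4. 119.  -0.  57. 105.]
0 side [309.3 257.6] top [308.9 245.1]
3 side [308.5 256.7] top [308.7 245.8]
50 side [294.6 241.2] top [306.2 256.9]
```

View pics/m12.png

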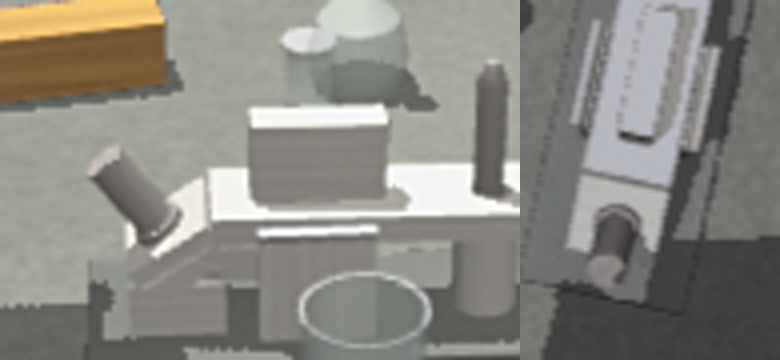

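The pin is in with its collar on the tab. The head top is at side (296,240) and top (306,257.5), within 1 px of the home pose. The stage's level at the tab end is still in doubt, so I'll check it numerically, along with the other objects.

```bash
python3 - <<'E'
from h import *
s=snap('side')
G=lambda f:cv2.cvtColor(cv2.imread(f'pics/{f}.png'),cv2.COLOR_BGR2GRAY)
g4=G('side4').astype(np.float32);g=cv2.cvtColor(s['img'],cv2.COLOR_BGR2GRAY).astype(np.float32)
for n,x,y,w,h,P in (('corner',315,211,9,24,(.543,-.013,.14)),('edge_low',324,224,28,12,(.58,-.02,.134)),('rod_end',400,208,10,18,(.70,-.045,.14)),('edge_R',370,222,16,10,(.65,-.036,.134))):
    T=cv2.resize(g4[y:y+h,x:x+w],None,fx=8,fy=8,interpolation=cv2.INTER_CUBIC)
    S=cv2.resize(g[y+22:y+h+36,x-5:x+w+5],None,fx=8,fy=8,interpolation=cv2.INTER_CUBIC)
    r=cv2.matchTemplate(S,T,cv2.TM_CCOEFF_NORMED);_,m,_,l=cv2.minMaxLoc(r)
    P=np.array(P);e=proj(s,P+[.0008,-.0002,-.0685])-proj(s,P)
    print(n,'shift',l[0]/8-5,l[1]/8+22,'score',round(m,3),'exp',np.round(e,2))
# other objects: change between first and last top/side pictures
for a,b in (('side0','side12'),('top0','top12')):
    A,B=G(a),G(b); 
    for n,(x,y,w,h) in ({'rack tools':(338,340,80,36),'bottle':(432,284,40,72),'stopflask':(348,164,26,60),'bulb':(222,258,44,26),'beaker':(344,266,36,55)} if a=='side0' else {'flask':(255,186,28,32),'beaker':(350,198,34,32),'rack':(462,205,35,55)}).items():
        r=cv2.matchTemplate(B[y-6:y+h+6,x-6:x+w+6],A[y:y+h,x:x+w],cv2.TM_CCOEFF_NORMED);_,m,_,l=cv2.minMaxLoc(r); print(b,n,(l[0]-6,l[1]-6),round(m,3))
E
```

```text
corner shift 1.375 28.125 score 0.979 exp [ 1.04 29.16]
edge_low shift -0.875 29.0 score 0.449 exp [ 0.5 29. ]
rod_end shift -1.125 30.125 score 0.801 exp [-1.23 29.12]
edge_R shift 1.625 29.25 score 0.939 exp [-0.52 29.  ]
side12 rack tools (0, 0) 1.0
side12 bottle (0, 0) 1.0
side12 stopflask (0, 0) 1.0
side12 bulb (0, 0) 0.993
side12 beaker (0, 0) 0.946
top12 flask (0, 0) 0.999
top12 beaker (0, 0) 0.999
top12 rack (0, 0) 1.0
```

```bash
python3 - <<'E'
from h import *
s=snap('side');g=cv2.cvtColor(s['img'],cv2.COLOR_BGR2GRAY).astype(float)
O=np.array([594.6,3.5,0]);X=np.array([.972,-.236,0]);Y=np.array([.236,.972,0])
def edge(u,v,sign,r=4):
    vs=np.arange(v-r,v+r+.01,.25); col=cv2.remap(g.astype(np.float32),np.full((1,len(vs)),u,np.float32),vs[None].astype(np.float32),cv2.INTER_LINEAR)[0]
    d=np.gradient(col)*sign; i=d.argmax(); w=np.clip(d[max(0,i-4):i+5],0,None); return (vs[max(0,i-4):i+5]*w).sum()/w.sum(), d[i]
for n,y,z,sg,xl in (('plate top',-25,81,-1,(-48,-40,40,50,60,100,108)),('bar top front',-10,127,-1,(-30,-15,0,15,30)),('plate bottom',-25,65,-1,(40,50,60)),('base top front',-50,12,-1,(-110,-80,-60,60,110))):
    for x in xl:
        uv=proj(s,(O+x*X+y*Y+[0,0,z])/1e3); e,d=edge(uv[0],uv[1],sg); print(n,x,np.round(uv,1),'edge-pred',round(e-uv[1],2),'grad',round(d,1))
E
```

```text
plate top -48 [324.1 256.2] edge-pred -1.56 grad 23.5
plate top -40 [328.1 256.1] edge-pred -1.52 grad 28.0
plate top 40 [367.5 254.7] edge-pred -0.97 grad 20.6
plate top 50 [372.4 254.6] edge-pred -1.02 grad 27.5
plate top 60 [377.4 254.4] edge-pred -0.85 grad 27.5
plate top 100 [397.1 253.7] edge-pred -0.48 grad 17.5
plate top 108 [401.  253.6] edge-pred -0.4 grad 17.5
bar top front -30 [332.4 232.6] edge-pred -1.19 grad 16.3
bar top front -15 [339.9 232.3] edge-pred -0.88 grad 25.7
bar top front 0 [347.3 232.1] edge-pred -0.69 grad 22.8
bar top front 15 [354.8 231.8] edge-pred -0.58 grad 18.4
bar top front 30 [362.2 231.6] edge-pred -0.94 grad 20.2
plate bottom 40 [367.4 261.3] edge-pred 1.85 grad 2.5
plate bottom 50 [372.3 261.2] edge-pred 0.34 grad 6.7
plate bottom 60 [377.2 261. ] edge-pred 1.19 grad 3.3
base top front -110 [294.9 292.2] edge-pred -0.59 grad 4.7
base top front -80 [309.6 291.7] edge-pred -0.12 grad 5.0
base top front -60 [319.3 291.3] edge-pred -0.82 grad 14.4
base top front 60 [377.8 289.3] edge-pred -0.8 grad 14.6
base top front 110 [402.1 288.5] edge-pred -0.9 grad 10.3
```

```bash
python3 - <<'E'
from h import *
t=snap('top');g=cv2.cvtColor(t['img'],cv2.COLOR_BGR2GRAY).astype(np.float32)
O=np.array([594.6,3.5,0]);X=np.array([.972,-.236,0]);Y=np.array([.236,.972,0])
P=lambda x,y,z:proj(t,(O+x*X+y*Y+[0,0,z])/1e3)
def edge(x,y,z,r=7):
    ss=np.arange(-r,r+.01,.25); uv=np.array([P(x,y+k,z) for k in ss],np.float32)
    c=cv2.remap(g,uv[None,:,0].copy(),uv[None,:,1].copy(),cv2.INTER_LINEAR)[0]
    c=cv2.GaussianBlur(c[None],(9,1),0)[0];d=np.abs(np.gradient(c)); i=d[4:-4].argmax()+4; w=d[i-4:i+5]; return round(float((ss[i-4:i+5]*w).sum()/w.sum()),2),round(float(d[i]),1)
for n,z,ys,xs in(('plate',81,(25,-25),(-50,-44,-38,38,46,54,62,100,106,110)),('base',12,(50,-50),(-110,-90,-70,60,90,110,120)),('bar',127,(10,-10),(-30,-15,0,15,30))):
    for y in ys: print(n,y,[(x,)+edge(x,y,z) for x in xs])
E
```

```text
plate 25 [(-50, 0.27, 4.4), (-44, 1.25, 3.8), (-38, 0.93, 5.0), (38, 0.76, 4.6), (46, 0.47, 4.8), (54, -0.23, 4.4), (62, 0.01, 3.6), (100, 0.69, 4.8), (106, -0.24, 4.1), (110, 0.27, 4.6)]
plate -25 [(-50, -0.01, 6.5), (-44, -0.74, 6.9), (-38, -0.24, 6.0), (38, -0.5, 6.0), (46, -0.26, 6.7), (54, -0.73, 7.1), (62, -1.0, 6.7), (100, -0.25, 6.6), (106, -1.01, 7.1), (110, -0.49, 7.0)]
base 50 [(-110, 2.27, 0.5), (-90, -1.62, 0.9), (-70, 3.23, 1.5), (60, 2.26, 2.1), (90, 1.89, 0.8), (110, -1.73, 0.6), (120, 2.54, 0.8)]
base -50 [(-110, 3.17, 0.8), (-90, 2.3, 0.6), (-70, 2.24, 0.5), (60, -2.46, 3.5), (90, 1.82, 3.1), (110, 1.96, 1.5), (120, -1.74, 2.1)]
bar 10 [(-30, 1.76, 1.6), (-15, 2.35, 2.4), (0, 1.72, 0.8), (15, 2.53, 1.6), (30, -0.87, 0.7)]
bar -10 [(-30, 1.49, 3.6), (-15, 0.77, 2.9), (0, 1.46, 3.5), (15, 1.76, 3.1), (30, 1.2, 4.1)]
```

```bash
python3 - <<'E'
from h import *
s=snap('side');g=cv2.cvtColor(s['img'],cv2.COLOR_BGR2GRAY).astype(np.float32)
O=np.array([594.6,3.5,0]);X=np.array([.972,-.236,0]);Y=np.array([.236,.972,0])
P=lambda x,y,z:proj(s,(O+x*X+y*Y+[0,0,z])/1e3)
print('lip pred',[np.round(P(x,-30,81),2) for x in(-28,0,28)])
for u in range(335,365,4): c=g[248:266,u]; print(u,[int(v) for v in c])
print('column'); 
for v in range(222,250,4):
    c=g[v,380:404]; d=np.gradient(cv2.GaussianBlur(c[None],(3,1),0)[0]); L=d[:12];R=d[12:]
    l=(np.clip(-L,0,None)**2*np.arange(380,392)).sum()/(np.clip(-L,0,None)**2).sum(); r=(np.clip(R,0,None)**2*np.arange(392,404)).sum()/(np.clip(R,0,None)**2).sum(); print(v,round(l,2),round(r,2),round((l+r)/2,2))
print('pred col',P(90,0,145),P(90,0,85))
print('rack front top edge',)
E
```

```text
lip pred [array([334.13, 257.18]), array([347.98, 256.71]), array([361.82, 256.24])]
335 [130, 126, 134, 181, 252, 251, 244, 132, 134, 217, 255, 153, 103, 122, 129, 128, 128, 129]
339 [129, 126, 130, 159, 187, 252, 230, 126, 145, 241, 255, 120, 101, 131, 131, 130, 130, 130]
343 [129, 126, 132, 160, 188, 252, 229, 127, 144, 241, 254, 119, 102, 128, 130, 128, 129, 128]
347 [130, 135, 145, 162, 188, 251, 199, 123, 159, 255, 229, 109, 110, 132, 133, 132, 132, 131]
351 [130, 133, 144, 162, 189, 252, 198, 123, 160, 255, 221, 111, 114, 132, 132, 132, 131, 131]
355 [129, 137, 167, 165, 189, 252, 197, 131, 186, 254, 190, 106, 118, 132, 134, 133, 132, 133]
359 [129, 138, 167, 167, 191, 251, 168, 129, 193, 254, 183, 106, 122, 134, 133, 133, 133, 131]
363 [128, 134, 169, 167, 189, 252, 167, 137, 211, 251, 154, 107, 127, 137, 136, 136, 135, 135]
column
222 388.6 396.77 392.69
226 388.38 396.35 392.36
230 388.41 396.21 392.31
234 388.15 396.17 392.16
238 388.01 396.02 392.02
242 388.02 395.38 391.7
246 387.6 396.32 391.96
pred col [391.75137309 220.33167894] [390.65665373 245.78766663]
rack front top edge
```

```bash
python3 -c "
from h import *
go([]); print(order.finish_job())"
```

```text
t 22.55 pos [381.3  55.2 193.5] jawyaw -103.66 tilt [ 0.0024 -0.0027] w 65.4 F [ 0.6 -0.8  0.4] q [  1.   4. 119.  -0.  57. 105.]
the job is handed in; nothing more can be done
None
```

I lowered the stage over the column and seated it between the cheeks, then pushed the retaining pin through the tab and lug. Both are released, and I handed the job in at about 22.6 s with the gripper clear. The tool can only point straight down, so I leaned the pin to roughly 35° against the rim of its rack hole first.

**Last checks**
- **Pin:** its head top lies within about 1 px of where it should be in both cameras, and no shaft shows under the collar. The final push met about 25 N.
- **Stage:** its plate edge runs parallel to the cheek lip. The height reached when pressed agrees with full seating to about 1 mm.
- **Everything else:** the two other tools, beaker, flask, stoppered flask, bottle and bulb showed no shift between the first and last pictures.

**Disagreements**
- **Stage level:** two picture checks put the tab end 1 to 2.5 mm high. The edges running parallel points to camera roll or the stage hanging slightly tilted in the jaws earlier, but I did not confirm that.
- **Yellow look-alike:** it was standing upright at the start and was lying down by 2.3 s. Nothing on the robot was below about 0.21 m while it passed, so I think it fell on its own. I left it alone.

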